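Set a bed tray's telescopic leg to its length marker and lock it, one-handed

ROBOT

A 6-joint arm with a two-finger parallel gripper is mounted at the origin on the work surface. World frame = base frame: x ahead of the robot, y to its left, z up, the work surface at z = 0. Lengths are in m, angles in rad, forces in N, time in s.
With the tool pointing down it reaches from about 0.35 to 0.975 m from the base axis. Payload 4.9 kg.
Tool frame: the origin (TCP) lies on the centre line of the jaws, within the pads' length; the fingertips stand manip.tip_reach ahead of it and the grasp point (between the pads) is the TCP (manip.tip_reach is the distance from the TCP to the fingertips, in m); z points along the fingers, y is the line along which they close (so a half turn about z gives the same grasp; the last joint's range is limited). The gripper opens to 85 mm and grips with 20 to 120 N. Pads are 22 mm wide; open, the fingers measure 114 mm over their backs; the gripper's body (76 mm by 85 mm) begins 54 mm behind the grasp point. The pads swing forward as they close: fully open they stand 13 mm farther back than shut.
Start: joints at [1.032, 0.053, 1.613, -0, 1.476, -0.119], TCP at [0.255, 0.571, 0.25] pointing down, gripper open.
Joint ranges: [-3.01, 3.01], [-1.01, 2.22], [0.06, 2.58], [-1.02, 4.17], [0.09, 2.62], [-3.14, 3.14]. Speed limits (rad/s): [2.57, 2.57, 3.14, 3.14, 3.14, 3.14].

INTERFACE

Orientations are given as a unit quaternion [w, x, y, z].
In Python, from plant import manip gives the robot as it stands. The module is installed in compiled form; this text tells all that it offers.
- The arm moves only by the tool move_arm, never from a script. Its argument "rows" is a list of rows, each a list of 7 numbers: the shift along the tool's x, y, z in cm, then the turn, a rotation vector about the tool's x, y, z in degrees, then the opening, from -1 (shut) to 1 (fully open). In form: [[tx, ty, tz, ax, ay, az, jaw], ...]. A call has 1 to 20 rows; each row shifts and turns the commanded pose from where the row before left it, along the tool's axes as they then stand; what a row does not reach is not made up. A row lasts 1/12 s, in which the tool goes at most 41.7 mm and 7.16 degrees, less where a joint would pass 70% of its speed; a pose out of reach is approached as far as the arm can. A call is refused whole if a number of a shift passes 4.17 or a number of a turn 7.16, either way. A call with a gripper value outside its range is refused whole. The fingers move at their own pace and stop on an object; the grip force is fixed at half the most. Time passes only in rows, so rows that do not move let the fingers close. It gives the time, the measured TCP pose, the force, the opening and the grip force at its end, in the units of the state.
- manip.state(): the state, without advancing time (a new reading comes with each control period).
- manip.grab_frame(name): name is "scene" or "top"; returns a dict with "img" (480x640x3 uint8, blue, green, red), "mtx" (3x3 intrinsics, pixels), "R" (3x3) and "t" (3): a world point X has camera coordinates R X + t. Camera axes: x right, y down, z forward; pixel columns grow to the right and rows downward; lengths in m; the calibration is good to about 2 mm. A picture is of the moment at which its call begins. There is no depth.
- manip.job_done(): hands the job in; it is judged then, once.
The state is a dict: "time": time; "joint_pos": joint angles; "joint_vel": joint speeds; "joint_efforts": joint torques, N m; "tool_pos": TCP position; "tool_rot": TCP orientation; "contact_force": force on the tool from outside, world axes, zero at the start; "ft_torque": the same for the moment, N m; "gripper_width": opening from 0.0 (shut) to 1.0 (fully open); "grasp_force": force on a finger pad.
Only numpy, scipy, OpenCV 4.12 (cv2) and the standard library are available. Lean on these libraries where they do the work, as an engineer would, in place of code of your own. Each camera call takes 0.05 s, during which the arm holds its last target. There are 200 camera calls.

TASK

The bed tray lies upside down on the desk with one leg to be set: first press the leg's locking plug fully home into its hinge block, then draw the sprung leg out by its foot bar until the pointed end of the bar is level with the marker clip, and while holding it there swing the cam lever closed flat along the leg. Finish still holding the leg at the marker with the lever closed - do not let go, the spring would pull it back in. Do not shift the marker clip, close the lever before the leg is out at the marker, or move the other things lying around.

Things in the scene. Friction and masses are not known exactly. Their poses are not given: they have to be found in the camera images.
- tray: Light wooden bed tray upside down, 300 (x) x 440 (y) x 30 mm, fixed. Origin: centre of its underside, on the desk; z up. All offsets below are in this frame, in mm. The leg's axis runs along y at x = 0, height 75; it slides out to +y; lever on its +x side, foot bar and marker on its -x side. A second leg lies folded flat at x = -128 (height under 55), unused.
- plug_top (a point): Centre of the top of the locking plug: a round grey head 30 across, 5 thick, standing up from the hinge block (50 x 60 mm, centred at x = 0, y = -140, top at height 95). Top at height 110 when 10 mm proud, 100 when home (head seated on the block).
- plug (a joint): Plug travel in m: 0 = 10 mm proud, 0.010 = fully home. Starts 0 to 0.003. Moves straight down against about 7 N of friction, stays where left.
- leg (a joint): Extension of the sliding leg in m, 0 = fully in (start), at most 0.085. A return spring pulls it in (-y) with about 5 to 6 N all the time, also with the lever closed. Its sleeve is 24 wide, ending in a clamp collar 34 wide, top at height 97, mouth at y = 18 to 20.
- bar_face (a point): Point on the foot bar's inner face (facing -y, to the sleeve; pull on it), at x = -30, mid height 75. The leg is an aluminium bar 16 wide, 22 high; at its end a black rubber bar 14 thick (y), 40 high, reaches from x = -60 to +8 only (L shape). With the leg in, this face is at y = 70, 50 mm from the collar: a finger fits between, beside the leg, from above.
- leg_pointer (a point): Tip of the small steel cone on the -x end of the foot bar, x = -68, on the bar's centreline (y = 77 with the leg in), height 75.
- marker (a joint): Position of the marker clip along its rail in m: equals the leg extension (leg) at which the pointer is level with it. Set between 0.030 and 0.060; stiff (15 N), leave it.
- marker_tip (a point): Tip of the fin of the marker clip: a steel block 20 x 16 x 12 mm on a low aluminium scale rail (x = -88), fin 3 thick pointing to the leg; the point is at x = -69, height 48, below the foot bar (underside 55). Axes as the tray's. The leg is on the mark when pointer and fin have the same tray y.
- lever (a joint): Cam lever angle in rad, 0 = closed (flat along the leg; hard stop), starts 0.26 to 0.36 open with its tip swung to +x. Stays where left; friction 0.12 N m (about 1.5 N at the fingers).
- lever_hinge (a point): The lever's upright hinge axis, at x = 15, y = 26, height 75.
- lever_tip (a point): Outer face of the lever's free end, mid height. The lever is a black bar 110 long from the hinge, 8 thick, heights 59 to 91. Closed, its outer face is at x = 19, its tip at y = 136; outer lever face to the leg's -x face is then 27 mm, and when open at most about 70 mm beside the foot bar.
- wrench: Steel open-ended wrench 170 mm lying on the tray near its +x edge. Bystander.
- spare_foot: Rubber ring 32 mm across, 14 high, lying on the tray. Bystander.
- mug: White mug 82 across, 105 high, on the desk. Bystander.
- book: Paperback 145 x 215 x 28 mm with the phone on it. Bystander.
- phone: Black phone 74 x 150 x 9 mm on the book. Bystander.
- remote: Black remote control 46 x 170 x 20 mm. Bystander.
- tea_tin: Metal jar 72 across, 85 high. Bystander.
- glasses_case: Grey glasses case 65 x 160 x 45 mm. Bystander.

How it is judged:
On the way, in this order (a step that is already met when the one before it is completed fails the run):
1. the locking plug is pressed fully home (value of joint plug above 0.0085 m), for 0.1 s.
2. the fingers hold the leg out with its pointer level with the marker (within 6 mm), lever still open (y of leg_pointer in the frame of marker_tip between -0.006 and 0.006 m and contact force between the fingers and leg above 2 N and value of joint lever above 0.1 rad), for 0.2 s.
3. the lever is closed while the leg is held at the marker (y of leg_pointer in the frame of marker_tip between -0.006 and 0.006 m and contact force between the fingers and leg above 2 N and value of joint lever below 0.05 rad), for 0.2 s.
At the end, for the whole second after the job is handed in: The plug is home (within 1.5 mm); the leg's pointer is level with the marker within 6 mm along the leg and at rest; the lever is closed to within 0.05 rad; the fingers still hold the leg (over 2 N of contact) (all of step 3 and value of joint plug above 0.0085 m and velocity of joint leg between -0.005 and 0.005 m/s); the arm keeps its last pose, push and grip.
It fails at once if the lever is closed while the leg is more than 12 mm off the marker (value of joint lever below 0.05 rad and not (y of leg_pointer in the frame of marker_tip between -0.012 and 0.012 m)).
It fails at once if the marker clip is shifted by more than 4 mm (distance of marker_tip from where it was at the start of the episode above 0.004 m).
It fails at once if one of the other things is moved by more than 40 mm (distance of any of mug, book, phone, remote, tea_tin, glasses_case, wrench, spare_foot from where it was at the start of the episode above 0.04 m).
It also fails if it takes over 51 s, if anything falls off the work surface, if the arm or the gripper's body presses on something with over 40 N, if the wrist force passes 120 N, or if a joint passes its speed limit or range.

## Working session

There is one attempt and no reset: what is moved stays moved. The work goes in short steps, Python scripts to look and compute and a tool call to move; the robot and the scene stay as the last step left them, time stands still between calls to the robot, and variables do not carry over. Pictures are saved under pics/ and viewed, at most 10 in all, crops included, and the job is handed in when it is done.

Besides the shell and the picture viewer there is one more tool, called after ">>>" as name(argument=value, ...), one argument or row to a line, values as JSON. move_arm: Moves the arm, as the interface text tells. Its arguments: {"type":"object","properties":{"rows":{"type":"array","items":{"type":"array","items":{"type":"number"}}}},"required":["rows"]}

```bash
mkdir -p pics; python3 - <<'E'
from plant import manip
import cv2,numpy as np,pickle
d={}
for n in("scene","top"):
    f=manip.grab_frame(n);d[n]=f;cv2.imwrite(f"pics/{n}0.png",f["img"]);print(n,f["mtx"].tolist(),(-f["R"].T@f["t"]).round(3), f["R"].round(3).tolist())
pickle.dump(d,open("f0.pkl","wb"))
print(manip.state(),manip.tip_reach)
E
```

```text
scene [[483.4324587412218, 0.0, 318.6948426119096], [0.0, 483.4324587412218, 229.4672032894347], [0.0, 0.0, 1.0]] [1.302 0.912 0.964] [[-0.771, 0.637, -0.013], [0.379, 0.443, -0.813], [-0.512, -0.631, -0.583]]
top [[476.2721753204892, 0.0, 322.18373524722995], [0.0, 476.2721753204892, 243.7459222860433], [0.0, 0.0, 1.0]] [ 0.454 -0.002  1.195] [[-0.008, -1.0, -0.002], [-0.998, 0.008, -0.061], [0.061, 0.002, -0.998]]
{'time': 0.1, 'joint_pos': array([ 1.03201519e+00,  5.32997847e-02,  1.61412463e+00, -1.08245877e-05,
        1.47602907e+00, -1.18996306e-01]), 'joint_vel': array([ 1.21308926e-04, -1.13086900e-03, -3.45151876e-03, -1.41100559e-05,
       -7.65013552e-04, -6.42041182e-04]), 'joint_efforts': array([-1.41254850e-04, -3.94907427e+01, -3.71361959e+01, -1.46210514e-04,
        3.93778275e-03,  2.17197208e-05]), 'tool_pos': array([0.25445734, 0.57028329, 0.24919955]), 'tool_rot': array([-2.95416863e-04,  2.08354081e-01,  9.78053021e-01, -8.82285102e-04]), 'contact_force': array([0.174104  , 0.03761804, 0.33157316]), 'ft_torque': array([-0.00367948, -0.00358628,  0.02662266]), 'grasp_force': 0.0, 'gripper_width': 1.0030582508938837} 0.019
```

View pics/top0.png

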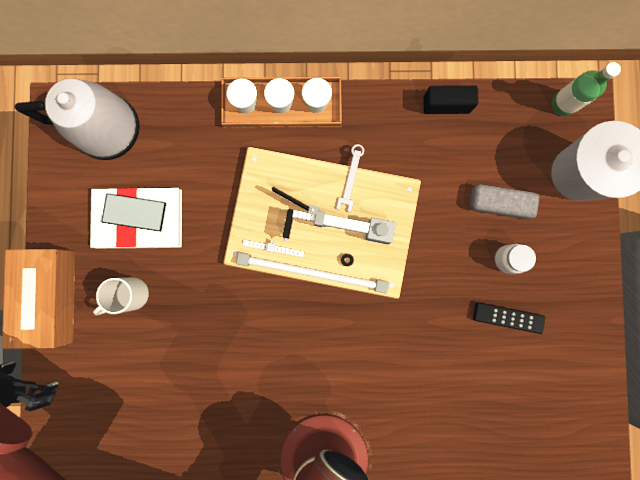

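View pics/scene0.png

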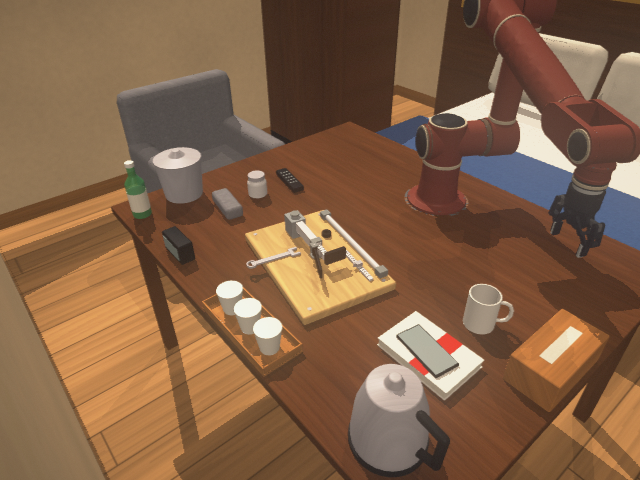

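The top view shows the tray (corners about (247,148), (420,181), (400,297), (224,264)) with +y pointing left and +x up. The plug is near (381,230), the foot bar at (288,223), the lever tip at (274,190) and the scale rail at (243–303, 243–255). The scene view agrees.

```bash
cat > h.py <<'E'
import numpy as np,cv2,pickle
def ray(f,u,v,z):
    c=-f["R"].T@f["t"]; d=f["R"].T@np.linalg.inv(f["mtx"])@[u,v,1.]
    return c+d*(z-c[2])/d[2]
def proj(f,X):
    p=f["mtx"]@(f["R"]@np.asarray(X)+f["t"]); return p[:2]/p[2]
def tray(): return np.load("tray.npy")   # x,y,yaw
def t2w(p,T=None):
    x,y,a=tray() if T is None else T; c,s=np.cos(a),np.sin(a); p=np.asarray(p,float)/1000
    return np.array([x+c*p[0]-s*p[1],y+s*p[0]+c*p[1],p[2]])
def w2t(X):
    x,y,a=tray(); c,s=np.cos(a),np.sin(a); d=np.asarray(X)-[x,y,0]
    return np.array([c*d[0]+s*d[1],-s*d[0]+c*d[1],d[2]])*1000
E
python3 - <<'E'
from h import *
d=pickle.load(open("f0.pkl","rb"));f=d["top"];im=f["img"]
h=cv2.cvtColor(im,cv2.COLOR_BGR2HSV)
print(h[280,240],h[170,270],h[320,300])
m=cv2.inRange(h,(12,60,150),(32,200,255));m[:140]=0;m[310:]=0;m[:,:210]=0;m[:,430:]=0
m=cv2.morphologyEx(m,cv2.MORPH_OPEN,np.ones((3,3)))
c=max(cv2.findContours(m,0,2)[0],key=cv2.contourArea);hull=cv2.convexHull(c)
P=np.array([ray(f,*p[0],.03)[:2] for p in hull],np.float32)*1000
r=cv2.minAreaRect(P);print(r)
b=cv2.boxPoints(r)
l=min([(b[1]-b[0]),(b[2]-b[1])],key=lambda e:abs(np.hypot(*e)-440)); l=l*np.sign(l[1])
yaw=np.arctan2(-l[0],l[1]);T=np.array([r[0][0]/1000,r[0][1]/1000,yaw]);np.save("tray.npy",T);print(T)
for n,p in dict(plug=(0,-140,110),hinge=(15,26,91),barL=(-60,77,95),barR=(8,77,95),ptr=(-68,77,75),tl=(-150,220,30),tr=(150,220,30)).items():
    print(n,[proj(d[k],t2w(p)).round(1).tolist() for k in d])
a=cv2.resize(im[175:275,225:405],None,fx=4.4,fy=4.4,interpolation=cv2.INTER_CUBIC)
s=cv2.resize(d["scene"]["img"][200:320,240:400],None,fx=3.5,fy=3.5,interpolation=cv2.INTER_CUBIC)
cv2.imwrite("pics/a.png",a);cv2.imwrite("pics/s.png",s)
E
```

```text
[ 10 167 142] [ 24  90 254] [ 10 166 141]
((579.36474609375, -0.90771484375), (438.65594482421875, 299.8517761230469), 78.43148040771484)
[ 0.57936475 -0.00090771 -0.20190869]
plug [[293.9, 212.0], [382.3, 229.6]]
hinge [[313.9, 245.9], [312.5, 210.4]]
barL [[344.5, 246.5], [284.6, 237.6]]
barR [[324.2, 253.5], [290.4, 208.9]]
ptr [[346.7, 251.1], [284.6, 241.5]]
tl [[396.5, 281.8], [222.1, 264.3]]
tr [[302.9, 318.6], [247.0, 145.6]]
```

View pics/a.png

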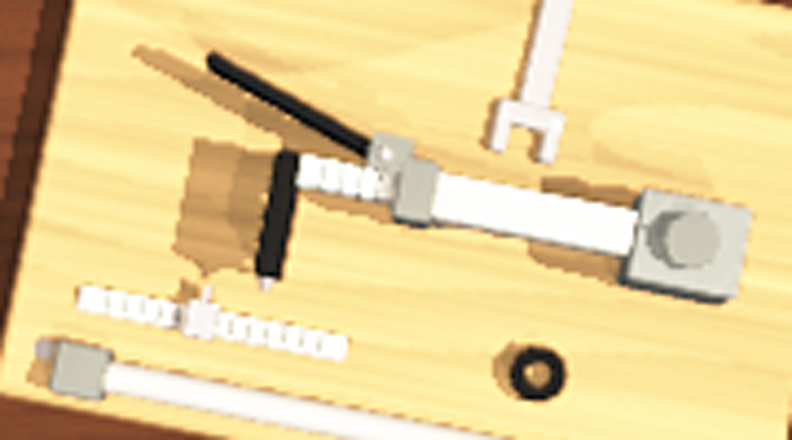

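View pics/s.png

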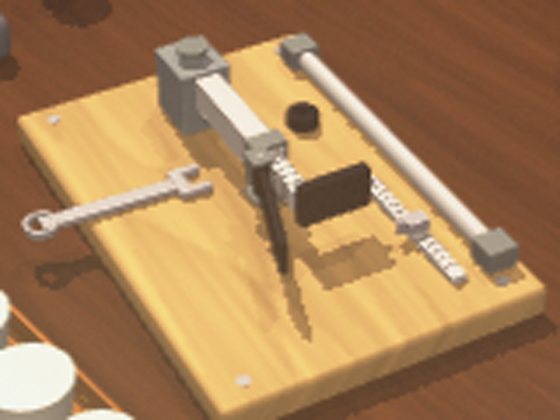

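The fin tip is at about (272.0, 240.5) in the full top image, the pointer tip at (285.2, 239.3), the plug at (381.4, 229.5) and the lever tip at (273.4, 189.1). The prediction matches within about 2 px.

```bash
python3 - <<'E'
from h import *
from plant import manip
d=pickle.load(open("f0.pkl","rb"));f=d["top"];s=d["scene"]
for n,u,v,z in [("fin",272,240.5,.048),("ptr",285.2,239.3,.075),("plug",381.4,229.5,.107),("levertip",273.4,189.1,.091),("barmid",288.3,223,.095)]:
    print(n,w2t(ray(f,u,v,z)).round(1))
# scene clip block centre / plug
for n,u,v,z in [("clip",240+412/3.5,200+222/3.5,.05),("plug",240+193/3.5,200+46/3.5,.107),("barL",240+370/3.5,200+166/3.5,.095),("barR",240+296/3.5,200+192/3.5,.095)]:
    print("scene",n,w2t(ray(s,u,v,z)).round(1))
print(t2w((0,-140,110)), tray())
E
```

```text
fin [-70.2 109.8  48. ]
ptr [-62.6  76.6  75. ]
plug [   0.2 -138.3  107. ]
levertip [ 46.6 125.5  91. ]
barmid [-25.1  75.2  95. ]
scene clip [-82.9 116.3  50. ]
scene plug [  -2.5 -136.3  107. ]
scene barL [-60.8  82.4  95. ]
scene barR [10.  83.1 95. ]
[ 0.5512892 -0.1380637  0.11     ] [ 0.57936475 -0.00090771 -0.20190869]
```

>>> move_arm(
  rows=[
    [0,0,0,0,0,7,-1],
    [0,0,0,0,0,7,-1],
    [0,0,0,0,0,7,-1],
    [0,0,0,0,0,7,-1],
    [0,0,0,0,0,7,-1],
    [0,0,0,0,0,7,-1],
    [0,0,0,0,0,7,-1],
    [0,0,0,0,0,7,-1],
    [0,0,0,0,0,7,-1],
    [0,0,0,0,0,7,-1],
    [0,0,0,0,0,7,-1],
    [0,0,0,0,0,0.6,-1],
    [0,0,0,0,0,0,-1],
  ],
)

```text
time: 1.18
tool_pos: [0.2546, 0.5705, 0.2497]
tool_rot: [0.0, 0.774, 0.633, -0.0]
contact_force: [-0.1, -0.4, -1.2]
gripper_width: 0.002
grasp_force: 0.0
```

>>> move_arm(
  rows=[
    [-3.17,2.165,0,0,0,0,-1],
    [-3.17,2.165,0,0,0,0,-1],
    [-3.17,2.165,0,0,0,0,-1],
    [-3.17,2.165,0,0,0,0,-1],
    [-3.17,2.165,0,0,0,0,-1],
    [-3.17,2.165,0,0,0,0,-1],
    [-3.17,2.165,0,0,0,0,-1],
    [-3.17,2.165,0,0,0,0,-1],
    [-3.17,2.165,0,0,0,0,-1],
    [-3.17,2.165,0,0,0,0,-1],
    [-3.17,2.165,0,0,0,0,-1],
    [-3.17,2.165,0,0,0,0,-1],
    [-3.17,2.165,0,0,0,0,-1],
    [-3.17,2.165,0,0,0,0,-1],
    [-3.17,2.165,0,0,0,0,-1],
    [-3.17,2.165,0,0,0,0,-1],
    [-3.17,2.165,0,0,0,0,-1],
    [-3.17,2.165,0,0,0,0,-1],
    [-3.17,2.165,0,0,0,0,-1],
    [-3.17,2.165,0,0,0,0,-1],
  ],
)

```text
time: 2.85
tool_pos: [0.551, -0.1396, 0.2501]
tool_rot: [-0.0, 0.774, 0.633, 0.0]
contact_force: [0.6, -0.2, 0.2]
gripper_width: -0.0
grasp_force: 0.0
```

>>> move_arm(
  rows=[
    [0,0,0,0,0,0,-1],
    [0,0,0,0,0,0,-1],
    [0,0,0,0,0,0,-1],
  ],
)

```text
time: 3.1
tool_pos: [0.5505, -0.1375, 0.2499]
tool_rot: [-0.001, 0.775, 0.632, -0.0]
contact_force: [0.3, 0.5, -0.0]
gripper_width: 0.002
grasp_force: 0.0
```

```bash
python3 - <<'E'
from h import *
from plant import manip
s=manip.state();print(w2t(s["tool_pos"]).round(1),s["tool_rot"].round(4),s["contact_force"].round(2))
E
```

```text
[  -0.9 -139.6  249.9] [-5.000e-04  7.749e-01  6.321e-01 -1.000e-04] [ 0.31  0.53 -0.03]
```

>>> move_arm(
  rows=[
    [0,0,3,0,0,0,-1],
    [0,0,3,0,0,0,-1],
    [0,0,3,0,0,0,-1],
    [0,0,2.4,0,0,0,-1],
    [0,0,0.3,0,0,0,-1],
    [0,0,0.3,0,0,0,-1],
    [0,0,0.3,0,0,0,-1],
    [0,0,0.2,0,0,0,-1],
    [0,0,0.2,0,0,0,-1],
    [0,0,0.2,0,0,0,-1],
    [0,0,0.1,0,0,0,-1],
    [0,0,0,0,0,0,-1],
    [0,0,0,0,0,0,-1],
  ],
)

```text
time: 4.18
tool_pos: [0.5521, -0.1379, 0.123]
tool_rot: [0.001, 0.775, 0.632, 0.001]
contact_force: [-0.3, 2.2, 5.0]
gripper_width: 0.001
grasp_force: 2.5
```

>>> move_arm(
  rows=[
    [0,0,0.2,0,0,0,-1],
    [0,0,0.2,0,0,0,-1],
    [0,0,0,0,0,0,-1],
    [0,0,0,0,0,0,-1],
  ],
)

```text
time: 4.52
tool_pos: [0.5521, -0.1379, 0.119]
tool_rot: [0.001, 0.775, 0.632, 0.001]
contact_force: [-0.3, 2.1, 4.2]
gripper_width: -0.001
grasp_force: 2.6
```

>>> move_arm(
  rows=[
    [0,0,0.2,0,0,0,-1],
    [0,0,0,0,0,0,-1],
    [0,0,0,0,0,0,-1],
  ],
)

```text
time: 4.77
tool_pos: [0.5523, -0.1379, 0.1189]
tool_rot: [0.001, 0.775, 0.632, 0.001]
contact_force: [-5.8, 2.8, 14.5]
gripper_width: 0.002
grasp_force: 7.2
```

>>> move_arm(
  rows=[
    [0,0,0.1,0,0,0,-1],
    [0,0,0,0,0,0,-1],
    [0,0,-2,0,0,0,-1],
    [0,0,-2.5,0,0,0,-1],
    [3,0.4,-1,0,0,0,1],
    [3,0.5,0,0,0,0,1],
    [3,0.5,0,0,0,0,1],
    [3,0.5,0,0,0,0,1],
    [3,0.5,0,0,0,0,1],
    [3,0.5,0,0,0,0,1],
    [0.4,0,0,0,0,0,1],
    [0,0,0,0,0,0,1],
    [0,0,0,0,0,0,1],
    [0,0,0,0,0,0,1],
    [0,0,0,0,0,0,1],
  ],
)

```text
time: 6.02
tool_pos: [0.6161, 0.0354, 0.1685]
tool_rot: [0.0, 0.776, 0.631, -0.0]
contact_force: [0.5, 0.8, -0.6]
gripper_width: 0.999
grasp_force: 0.0
```

```bash
python3 - <<'E'
from h import *
from plant import manip
s=manip.state();print(w2t(s["tool_pos"]).round(1),s["tool_rot"].round(4),s["gripper_width"])
f=manip.grab_frame("top");g=manip.grab_frame("scene")
a=cv2.resize(f["img"][175:275,225:405],None,fx=4,fy=4,interpolation=2)[:,:720]
b=cv2.resize(g["img"][190:310,240:400],None,fx=1.6,fy=1.6,interpolation=2)
c=np.zeros((600,720,3),np.uint8);c[:400]=a;c[400:592,:256]=b;cv2.imwrite("pics/p2.png",c)
E
```

```text
[ 28.7  43.  168.5] [ 2.000e-04  7.757e-01  6.311e-01 -0.000e+00] 0.9990684296981193
```

View pics/p2.png

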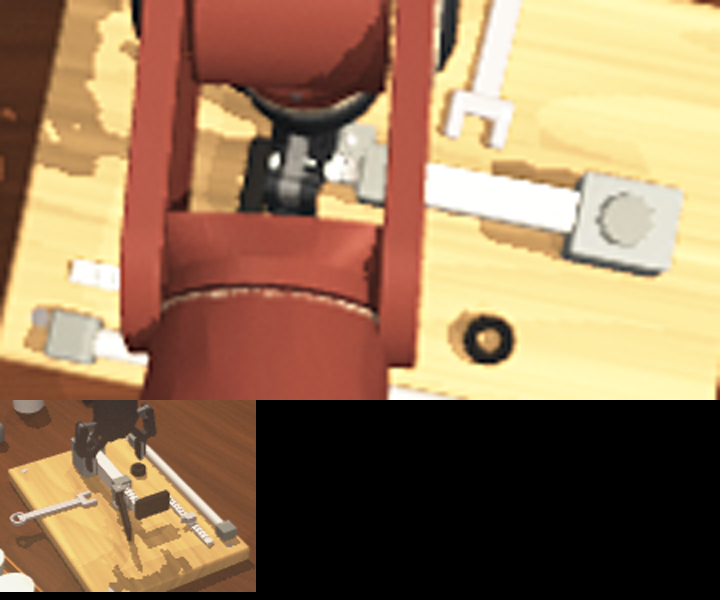

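The plug head looks seated, at about (625,218) in the crop. The fingers straddle the leg between collar and foot bar, and the lever is still open. I'll descend next.

>>> move_arm(
  rows=[
    [0,0,2.5,0,0,0,1],
    [0,0,2.5,0,0,0,1],
    [0,0,2.5,0,0,0,1],
    [0,0,1.5,0,0,0,1],
    [0,0,0.65,0,0,0,1],
    [0,0,0,0,0,0,1],
    [0,0,0,0,0,0,1],
  ],
)

```text
time: 6.7
tool_pos: [0.6167, 0.0363, 0.0724]
tool_rot: [0.0, 0.775, 0.631, 0.0]
contact_force: [0.3, -0.6, 0.2]
gripper_width: 0.994
grasp_force: 0.0
```

>>> move_arm(
  rows=[
    [0.8,0,0,0,0,0,1],
    [0.4,0,0,0,0,0,1],
    [0.4,0,0,0,0,0,1],
    [0.3,0,0,0,0,0,1],
    [0,0,0,0,0,0,1],
    [0,0,0,0,0,0,1],
  ],
)

```text
time: 7.2
tool_pos: [0.6209, 0.0549, 0.0729]
tool_rot: [0.001, 0.775, 0.632, 0.0]
contact_force: [-0.7, -5.2, 3.4]
gripper_width: 1.003
grasp_force: 2.4
```

```bash
cat > st.py <<'E'
from h import *
from plant import manip
s=manip.state();a=tray()[2];F=s["contact_force"];c,n=np.cos(a),np.sin(a)
print(w2t(s["tool_pos"]).round(1),"Ft",(c*F[0]+n*F[1]).round(1),(-n*F[0]+c*F[1]).round(1),F[2].round(1),s["time"],s["gripper_width"],s["grasp_force"])
E
python3 st.py
```

```text
[29.4 63.  72.9] Ft 0.4 -5.3 3.4 7.2 1.003180673486535 2.41183765232563
```

>>> move_arm(
  rows=[
    [0.6,0,0,0,0,0,1],
    [0.6,0,0,0,0,0,1],
    [0.6,0,0,0,0,0,1],
    [0.5,0,0,0,0,0,1],
    [0.3,0,0,0,0,0,1],
    [0.2,0,0,0,0,0,1],
    [0,0,0,0,0,0,1],
    [0,0,0,0,0,0,1],
  ],
)

```text
time: 7.87
tool_pos: [0.6261, 0.0822, 0.0723]
tool_rot: [0.001, 0.775, 0.632, -0.0]
contact_force: [-0.3, -4.7, 3.2]
gripper_width: 1.0
grasp_force: 2.6
```

```bash
python3 st.py; python3 - <<'E'
from h import *
from plant import manip
d=pickle.load(open("f0.pkl","rb"))["scene"]
g=manip.grab_frame("scene");pickle.dump(g,open("g1.pkl","wb"))
a=[cv2.resize(x["img"][225:285,320:385],None,fx=6,fy=6,interpolation=2) for x in(d,g)]
cv2.imwrite("pics/p3.png",np.hstack(a))
E
```

```text
[29.1 90.8 72.3] Ft 0.7 -4.7 3.2 7.8667 0.9999212151114105 2.5801364332437515
```

View pics/p3.png

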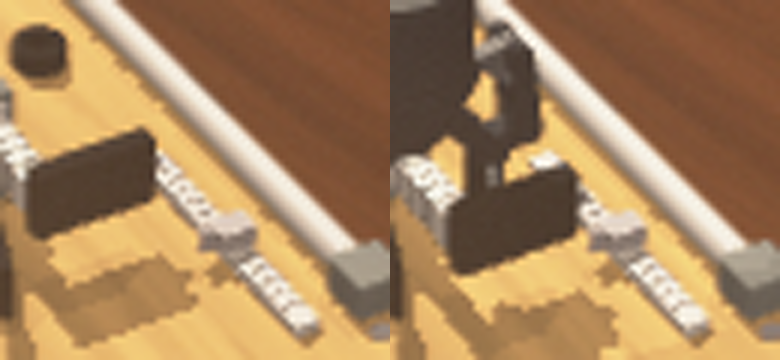

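```bash
python3 - <<'E'
from h import *
g=pickle.load(open("g1.pkl","rb"))
def r(n,u,v,z): print(n,w2t(ray(g,320+u/6,225+v/6,z)).round(1))
r("corner0 (-60,84)",150,128,.095);r("corner1",573-390,163,.095)
r("cornerL0 (8,84)",30,172,.095);r("cornerL1",450-390,207,.095)
for z in(.046,.048,.05): r("fin tip",201,240,z)
for e in(30,34,38):print(e,[((proj(g,t2w(p))-[320,225])*6).round(0).tolist() for p in[(-69,77+e,48),(-78,77+e+8,48),(-98,77+e+8,48),(-98,77+e-8,48)]])
E
```

```text
corner0 (-60,84) [-61.7  76.9  95. ]
corner1 [-61.5 108.4  95. ]
cornerL0 (8,84) [ 6.3 78.8 95. ]
cornerL1 [  6.6 109.   95. ]
fin tip [-70.9 112.4  46. ]
fin tip [-69.6 114.4  48. ]
fin tip [-68.3 116.4  50. ]
30 [[192.0, 232.0], [216.0, 235.0], [251.0, 223.0], [234.0, 205.0]]
34 [[196.0, 236.0], [221.0, 240.0], [255.0, 227.0], [238.0, 209.0]]
38 [[201.0, 241.0], [225.0, 245.0], [260.0, 232.0], [242.0, 214.0]]
```

```bash
python3 - <<'E'
from h import *
f=pickle.load(open("f0.pkl","rb"))["top"]
# ortho patches in tray frame: z=.048 (fin) and z=.075 (pointer), 5px/mm
out=[]
for z in(48,75):
    ys=np.arange(60,135,.2);xs=np.arange(-50,-105,-.2)
    Y,X=np.meshgrid(ys,xs);W=np.stack([t2w((x,y,z)) for x,y in zip(X.ravel(),Y.ravel())])
    c=f["mtx"]@(f["R"]@W.T+f["t"][:,None]);uv=(c[:2]/c[2]).astype(np.float32)
    p=cv2.remap(f["img"],uv[0].reshape(X.shape),uv[1].reshape(X.shape),cv2.INTER_CUBIC)
    for y in range(60,135,10): cv2.putText(p,str(y),((y-60)*5,272),0,.4,(0,0,255)); cv2.line(p,((y-60)*5,0),((y-60)*5,8),(0,0,255),1)
    out.append(p)
cv2.imwrite("pics/p4.png",np.hstack(out))
E
```

```text
(no output)
```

View pics/p4.png

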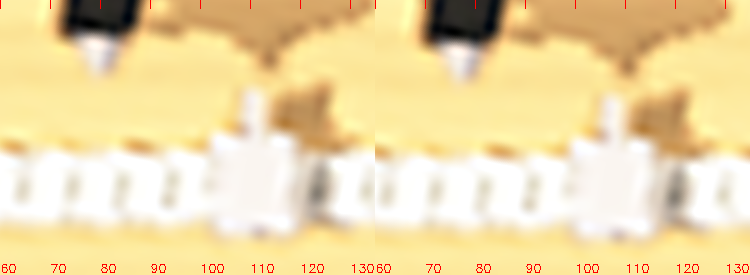

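Fin at y≈110.9 and pointer at y≈77.3 give a marker extension of about 34 mm. The leg is now at about 31.5 mm.

>>> move_arm(
  rows=[
    [0.25,0,0,0,0,0,1],
    [0,0,0,0,0,0,1],
    [0,0,0,0,0,0,1],
    [0,0,0,0,0,0,1],
    [0,0,0,0,0,0,1],
    [0,0,0,0,0,0,1],
  ],
)

```text
time: 8.42
tool_pos: [0.6265, 0.0845, 0.0722]
tool_rot: [0.0, 0.775, 0.632, -0.0]
contact_force: [0.1, -5.3, 3.0]
gripper_width: 0.997
grasp_force: 2.6
```

```bash
python3 st.py
```

```text
[29.1 93.2 72.2] Ft 1.2 -5.1 3.0 8.4167 0.9971393575754866 2.604811191558838
```

>>> move_arm(
  rows=[
    [0,-0.2,0,0,0,0,0.9],
    [0,-0.2,0,0,0,0,0.8],
    [0,-0.3,0,0,0,0,0.7],
    [0,-0.3,0,0,0,0,0.6],
    [0,-0.3,0,0,0,0,0.5],
    [0,0,0,0,0,0,0.5],
    [0,0,0,0,0,0,0.5],
  ],
)

```text
time: 9.0
tool_pos: [0.6133, 0.0872, 0.0716]
tool_rot: [0.0, 0.775, 0.632, -0.0]
contact_force: [-0.1, -5.2, 1.6]
gripper_width: 0.755
grasp_force: 2.6
```

```bash
python3 st.py
```

```text
[15.6 93.1 71.6] Ft 1.0 -5.1 1.6 9.0 0.7550412040250206 2.605379596352577
```

>>> move_arm(
  rows=[
    [0,-0.14,0,0,0,0,0.4],
    [0,-0.14,0,0,0,0,0.3],
    [0,-0.14,0,0,0,0,0.2],
    [0,-0.14,0,0,0,0,0.1],
    [0,-0.14,0,0,0,0,0],
    [0,-0.14,0,0,0,0,-0.1],
    [0,-0.12,0,0,0,0,-0.2],
    [0,0,0,0,0,0,-0.2],
    [0,0,0,0,0,0,-0.2],
  ],
)

```text
time: 9.75
tool_pos: [0.6054, 0.0896, 0.0737]
tool_rot: [0.001, 0.775, 0.632, 0.001]
contact_force: [1.0, -4.3, 8.9]
gripper_width: 0.399
grasp_force: 3.2
```

```bash
python3 st.py
```

```text
[ 7.4 93.9 73.7] Ft 1.9 -4.0 8.9 9.75 0.39945017880149525 3.175478580960771
```

>>> move_arm(
  rows=[
    [0,-0.1,-0.1,0,0,0,-0.25],
    [0,0,-0.1,0,0,0,-0.3],
    [0,0,0,0,0,0,-0.35],
    [0,0,0,0,0,0,-0.4],
    [0,0,0,0,0,0,-0.4],
  ],
)

```text
time: 10.17
tool_pos: [0.6038, 0.0897, 0.0746]
tool_rot: [0.001, 0.775, 0.632, 0.0]
contact_force: [1.1, -5.1, 5.6]
gripper_width: 0.307
grasp_force: 27.0
```

```bash
python3 st.py; python3 - <<'E'
from h import *
from plant import manip
g=manip.grab_frame("scene");pickle.dump(g,open("g2.pkl","wb"))
cv2.imwrite("pics/p5.png",cv2.resize(g["img"][205:295,290:390],None,fx=6,fy=6,interpolation=2))
E
```

```text
[ 5.8 93.7 74.6] Ft 2.1 -4.8 5.6 10.1667 0.30698724143033823 27.049262300133705
```

View pics/p5.png

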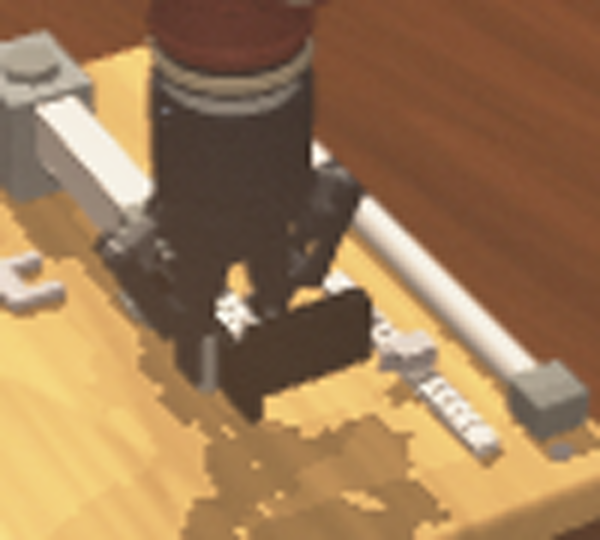

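>>> move_arm(
  rows=[
    [0,0,0,0,0,0,-0.6],
    [0,0,0,0,0,0,-0.8],
    [0,0,0,0,0,0,-1],
    [0,0,0,0,0,0,-1],
    [0,0,0,0,0,0,-1],
  ],
)

```text
time: 10.63
tool_pos: [0.6036, 0.0898, 0.0747]
tool_rot: [0.0, 0.775, 0.632, 0.0]
contact_force: [-0.1, -4.4, 7.2]
gripper_width: 0.295
grasp_force: 61.0
```

```bash
python3 st.py; python3 - <<'E'
from h import *
from plant import manip
f=pickle.load(open("f0.pkl","rb"))["scene"];g1=pickle.load(open("g1.pkl","rb"));g=manip.grab_frame("scene");pickle.dump(g,open("g3.pkl","wb"))
up=lambda x:cv2.resize(x["img"][200:320,280:400],None,fx=8,fy=8,interpolation=2)
def shift(A,B,c,box):
    x0,y0,x1,y1=[int(8*v) for v in(box[0]-280,box[1]-200,box[2]-280,box[3]-200)]
    r=cv2.matchTemplate(up(B),up(A)[y0:y1,x0:x1],cv2.TM_CCOEFF_NORMED);_,s,_,l=cv2.minMaxLoc(r)
    return np.array([l[0]-x0,l[1]-y0])/8,s
e=lambda y:proj(g,t2w((-60,84+y,95)))
print("px per mm",(e(35)-e(0))/35)
# right end of bar: corners from each frame
for n,A,B,box in[("0->1",f,g1,(333,245,347,262)),("1->3",g1,g,(338,250,352,266)),("0->3",f,g,(333,245,347,262)),("clip 0->3",f,g,(352,258,366,269))]: print(n,shift(A,B,0,box))
E
```

```text
[ 5.5 93.8 74.7] Ft 0.8 -4.3 7.2 10.6333 0.2954005811255598 60.965880677103996
px per mm [0.17742869 0.18690898]
0->1 (array([5.75 , 5.875]), 0.9442751407623291)
1->3 (array([0.5  , 0.625]), 0.885212779045105)
0->3 (array([6.   , 6.625]), 0.8925554156303406)
clip 0->3 (array([0.125, 0.   ]), 0.9722000956535339)
```

>>> move_arm(
  rows=[
    [0,0,0,0,0,0,-1],
    [0,0,0,0,0,0,-1],
    [0,0,0,0,0,0,-1],
    [0,0,0,0,0,0,-1],
  ],
)

```text
time: 11.02
tool_pos: [0.6036, 0.0898, 0.0747]
tool_rot: [0.0, 0.775, 0.632, 0.0]
contact_force: [-0.5, -4.7, 6.5]
gripper_width: 0.291
grasp_force: 61.0
```

```bash
python3 st.py; python3 -c "
from plant import manip
print(manip.job_done())"
```

```text
[ 5.5 93.7 74.7] Ft 0.4 -4.7 6.5 11.0167 0.29081528088187564 60.96684359014034
the job is handed in; nothing more can be done
None
```

I handed the job in at about 11 s, with no verdict returned: the plug is pressed home, the leg is held about 34.5 mm out against a marker measured at about 34 mm, and the lever is pinched closed at about 61 N grip.

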